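# Find the full gas canister and stand it in the leak-test stand

## Task

One of the three identical gas canisters on the bench is full and the other two are empty: lift them to feel which is the heavy one, and stand that one upright in the round cup of the leak-test stand. Leave the empties standing upright on the bench where they stood, and set canisters down rather than dropping them.

Things in the scene. Friction and masses are not known exactly. Their poses are not given: they have to be found in the camera images.
- canister_a: One of three identical closed gas canisters, standing upright: aluminium, 60 mm diameter, 90 mm tall, a paper band, a sloping shoulder up to 108 mm, then a fixed grey cap 34 mm in diameter, 40 mm tall (top at 148 mm), to pinch from above. Round: yaw does not matter. One is full (about 650 g), two are empty (about 220 g); only lifting tells. Origin: centre of the underside, z up.
- canister_b: One of three identical closed gas canisters, standing upright: aluminium, 60 mm diameter, 90 mm tall, a paper band, a sloping shoulder up to 108 mm, then a fixed grey cap 34 mm in diameter, 40 mm tall (top at 148 mm), to pinch from above. Round: yaw does not matter. One is full (about 650 g), two are empty (about 220 g); only lifting tells. Origin: centre of the underside, z up.
- canister_c: One of three identical closed gas canisters, standing upright: aluminium, 60 mm diameter, 90 mm tall, a paper band, a sloping shoulder up to 108 mm, then a fixed grey cap 34 mm in diameter, 40 mm tall (top at 148 mm), to pinch from above. Round: yaw does not matter. One is full (about 650 g), two are empty (about 220 g); only lifting tells. Origin: centre of the underside, z up.
- stand_cup (a point): Centre of the inner floor of the leak-test stand's round steel cup, 16 mm above the bench. Cup: 88 mm inner, 100 mm outer diameter, rim 40 mm above the bench. It is fixed on a blue plate 200 x 120 x 10 mm reaching from 60 mm behind to 140 mm ahead (+x) of the cup's axis; a 60 mm gauge, 115 mm tall, stands on it 115 mm ahead of the axis. z up, x towards the gauge.
Mind the look-alikes: they are no part of the job. Leave any brown look-alike of the part that bears stand_cup alone. Leave any turquoise look-alike of the canister_a alone.

How it is judged:
At the end, for the whole second after the job is handed in: The full canister (pressing with over 4.2 N) stands at rest on the cup's floor (within 8 mm), its axis within 20 mm of the cup's centre; both empties stand at rest on the bench within 50 mm of where they stood; all three are upright within 10 degrees (((horizontal distance between canister_a and stand_cup below 0.02 m and z of canister_a in the frame of stand_cup below 0.008 m and contact force between canister_a and anything else above 4.2 N and height (world z) of each of canister_b, canister_c below 0.01 m and distance of each of canister_b, canister_c from where it was at the start of the episode below 0.05 m) or (horizontal distance between canister_b and stand_cup below 0.02 m and z of canister_b in the frame of stand_cup below 0.008 m and contact force between canister_b and anything else above 4.2 N and height (world z) of each of canister_a, canister_c below 0.01 m and distance of each of canister_a, canister_c from where it was at the start of the episode below 0.05 m) or (horizontal distance between canister_c and stand_cup below 0.02 m and z of canister_c in the frame of stand_cup below 0.008 m and contact force between canister_c and anything else above 4.2 N and height (world z) of each of canister_a, canister_b below 0.01 m and distance of each of canister_a, canister_b from where it was at the start of the episode below 0.05 m)) and angle between each of canister_a, canister_b, canister_c's own z axis and vertical below 0.17 rad and linear speed of each of canister_a, canister_b, canister_c below 0.02 m/s); the robot touches nothing.
It fails at once if a canister is dropped (falls freely by more than about 50 mm) ((linear speed of canister_a above 1 m/s and contact force between the fingers and canister_a below 0.5 N) or (linear speed of canister_b above 1 m/s and contact force between the fingers and canister_b below 0.5 N) or (linear speed of canister_c above 1 m/s and contact force between the fingers and canister_c below 0.5 N)).
It also fails if it takes over 64 s, if anything falls off the work surface, if the arm or the gripper's body presses on something with over 40 N, if the wrist force passes 120 N, or if a joint passes its speed limit or range.

## Robot

A 7-joint arm with a two-finger parallel gripper is mounted at the origin on the work surface. World frame = base frame: x ahead of the robot, y to its left, z up, the work surface at z = 0. Lengths are in m, angles in rad, forces in N, time in s.
With the tool pointing down it reaches from about 0.35 to 0.9 m from the base axis. Payload 7.2 kg.
Tool frame: the origin (TCP) lies at the very end of the fingers, on their centre line; the grasp point (between the pads) lies r.hold_point_z behind it (r.hold_point_z is the distance from the TCP to the grasp point, in m); z points along the fingers, y is the line along which they close (so a half turn about z gives the same grasp; the last joint's range is limited). The gripper opens to 88 mm and grips with 3 to 60 N. Pads are 20 mm wide; open, the fingers measure 115 mm over their backs; the gripper's body (75 mm by 178 mm) begins 61 mm behind the grasp point.
Start: joints at [1.035, 0.411, -0.013, 1.596, 0.006, 1.134, -0.082], TCP at [0.282, -0.558, 0.187] pointing down, gripper open.
Joint ranges: [-2.95, 2.95], [-0.29, 1.99], [-1.47, 1.44], [0.14, 2.54], [-1.03, 4.17], [0.13, 1.85], [-2.86, 2.86]. Speed limits (rad/s): [2.39, 2.39, 3.01, 3.01, 3.14, 3.14, 3.14].

## Interface

Orientations are given as a rotation vector (axis times angle).
In Python, from rig import r gives the robot as it stands.
- The arm moves only by the tool move_arm, never from a script. Its argument "moves" is a list of rows, each an object with "dp": the shift along the tool's x, y, z in cm, a list of three; "roll": the turn about the tool's z in rad; "claw": the gripper command: -1 is fully open, 1 is shut, values between are in proportion. In form: [{"dp": [x, y, z], "roll": roll, "claw": claw}, ...]. A call has 1 to 20 rows; each row is the pose to reach, as a shift and turn from the pose commanded when the call began, along the tool's axes at that moment; what a row does not reach only later rows make up. A row lasts 1/12 s, in which the tool goes at most 41.7 mm and 7.16 degrees, less where a joint would pass 70% of its speed; a pose out of reach is approached as far as the arm can. A call with a gripper value outside its range is refused whole. The fingers move at their own pace and stop on an object; "squeeze" is the grip in N (left out, the last holds). Time passes only in rows, so rows that repeat a pose let the fingers close. It gives the time, the measured TCP pose, the force, the opening and the grip force at its end, in the units of the state.
- r.get_state(): the state, without advancing time (a new reading comes with each control period).
- r.read_camera(name): name is "scene" or "top"; returns a dict with "img" (480x640x3 uint8, red, green, blue), "fx", "fy", "cx", "cy" (pixels), "dist" ([k1, k2, p1, p2, k3] as OpenCV has them; the pictures are not rectified), "extrinsics" (4x4, takes a point from camera to world coordinates). Camera axes: x right, y down, z forward; pixel columns grow to the right and rows downward; lengths in m; the calibration is good to about 2 mm. A picture is of the moment at which its call begins. There is no depth.
- r.finish_job(): hands the job in; it is judged then, once.
The state is a dict: "clock": time; "joint_pos": joint angles; "joint_vel": joint speeds; "tau": joint torques, N m; "tcp_pos": TCP position; "ee_rot": TCP orientation; "force": force on the tool from outside, world axes, zero at the start; "wrist_torque": the same for the moment, N m; "gripper_width": finger opening in m; "finger_force": force on a finger pad.
Only numpy, scipy, OpenCV 4.12 (cv2) and the standard library are available. Lean on these libraries where they do the work, as an engineer would, in place of code of your own. Each camera call takes 0.05 s, during which the arm holds its last target. There are 200 camera calls.

## Working session

There is one attempt and no reset: what is moved stays moved. The work goes in short steps, Python scripts to look and compute and a tool call to move; the robot and the scene stay as the last step left them, time stands still between calls to the robot, and variables do not carry over. Pictures are saved under pics/ and viewed, at most 10 in all, crops included, and the job is handed in when it is done.

Besides the shell and the picture viewer there is one more tool, called in YAML: its name, and indented under it one key for each argument. move_arm: Moves the arm, as the interface text tells. Its arguments: {"type":"object","properties":{"moves":{"type":"array"},"squeeze":{"type":"number"}},"required":["moves"]}

```bash
mkdir -p pics; python3 - <<'E'
from rig import r
import cv2
for n in("scene","top"):
    c=r.read_camera(n); cv2.imwrite(f"pics/{n}0.png",c["img"][:,:,::-1]); print(n,c["fx"],c["cx"],c["cy"],c["dist"],c["extrinsics"])
s=r.get_state(); print(s, r.hold_point_z)
E
```

```text
scene 465.3361048360743 319.8167934925819 236.61618238520856 [-0.10181922  0.          0.          0.          0.        ] [[-0.72569452  0.49345345 -0.4794488   0.90496398]
 [ 0.68792382  0.50893408 -0.51744267  0.50010906]
 [-0.01132603 -0.70532956 -0.70878906  0.78654818]
 [ 0.          0.          0.          1.        ]]
top 596.753600601872 313.6590113009095 242.46383475932353 [-0.07151899  0.          0.          0.          0.        ] [[-0.0042661  -0.98479158  0.1736875   0.22269449]
 [-0.99991053  0.00199885 -0.01322639 -0.00974948]
 [ 0.01267806 -0.17372838 -0.984712    1.21306418]
 [ 0.          0.          0.          1.        ]]
{'clock': 0.1, 'joint_pos': array([ 1.03479727,  0.41181521, -0.01271961,  1.59693007,  0.00558466,
        1.13430412, -0.08218699]), 'joint_vel': array([-0.00034987, -0.00219131,  0.00051052, -0.00098544,  0.00135043,
        0.00132881, -0.00024503]), 'tau': array([ 2.22132177e-03, -5.89096606e+01,  6.43300451e-01, -2.91709757e+01,
       -5.38823940e-02,  1.44904753e-02,  1.46398029e-04]), 'tcp_pos': array([ 0.28157591, -0.55742433,  0.18630849]), 'ee_rot': array([-3.05470938e+00, -7.27877009e-01,  6.43550291e-04]), 'force': array([-0.06537165, -0.10823519,  0.26463865]), 'wrist_torque': array([-0.01169157,  0.0152396 , -0.06995115]), 'finger_force': 0.0, 'gripper_width': 0.08748414520098048} 0.0187
```

View pics/scene0.png

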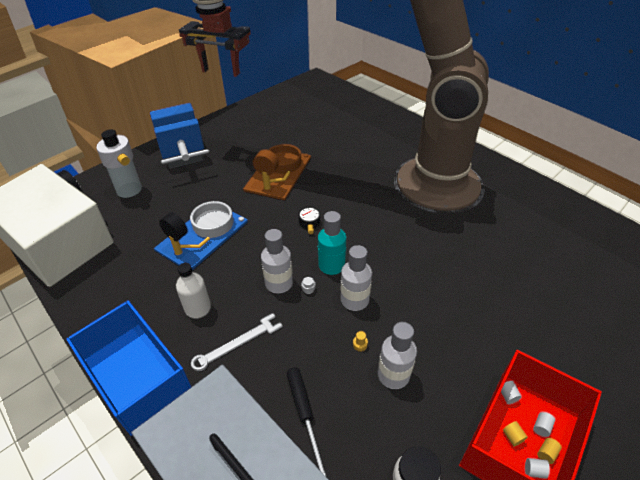

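View pics/top0.png

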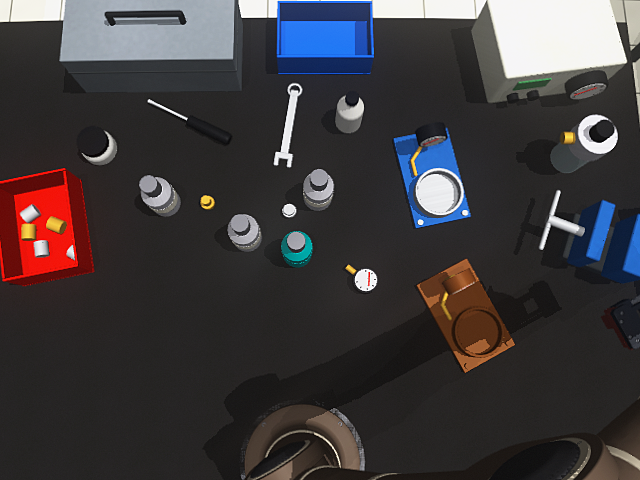

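The scene view shows three grey-capped canisters with paper bands, with caps at (274,237), (357,253) and (402,331). In the top view the caps are at (319,176), (239,222) and (150,184).
- **Look-alikes:** the turquoise canister (297,240 top) is excluded. The white bottle (349,112 top) has no band and a dark cap, so it is excluded too.
- **Cup:** the blue-plate stand at (438,192 top) is the target. The brown one at (477,332) is the look-alike.

```bash
cat > h.py <<'E'
from rig import r
import cv2, numpy as np
def ray(c,p):
    K=np.array([[c["fx"],0,c["cx"]],[0,c["fy"],c["cy"]],[0,0,1]])
    u=cv2.undistortPoints(np.array([[p]],float),K,np.array(c["dist"]))[0,0]
    E=c["extrinsics"]; return E[:3,3],E[:3,:3]@np.array([u[0],u[1],1])
def onz(c,p,z):
    o,d=ray(c,p); return (o+d*(z-o[2])/d[2])[:2]
def proj(c,P):
    E=np.linalg.inv(c["extrinsics"]);K=np.array([[c["fx"],0,c["cx"]],[0,c["fy"],c["cy"]],[0,0,1]])
    return cv2.projectPoints(np.array(P,float).reshape(-1,3),cv2.Rodrigues(E[:3,:3])[0],E[:3,3],K,np.array(c["dist"]))[0][:,0]
E
python3 - <<'E'
from h import *
t=r.read_camera("top"); s=r.read_camera("scene")
im=t["img"][:,:,::-1].copy()
for n,a,b in(("left",(150,184),(402,331)),("mid",(239,222),(357,253)),("right",(319,176),(274,237))):
    print(n,onz(t,a,.148).round(4),onz(s,b,.148).round(4))
    q=onz(t,a,.148); th=np.linspace(0,2*np.pi,40)
    for z,R in((.148,.017),(0,.03)):
        cv2.polylines(im,[np.int32(proj(t,[[q[0]+R*np.cos(k),q[1]+R*np.sin(k),z] for k in th])*1)],True,(0,0,255),1)
for p in((438,192),): print("cup",onz(t,p,.04))
q=onz(t,(438,192),.04)
for z,R in((.04,.05),(.04,.044)):
    cv2.polylines(im,[np.int32(proj(t,[[q[0]+R*np.cos(k),q[1]+R*np.sin(k),z] for k in th]))],True,(0,0,255),1)
print("scene cup",onz(s,(212,217),.04), "teal",onz(t,(296,239),.148), "gauge small", onz(t,(289,210),0))
cv2.imwrite("pics/c1.png",cv2.resize(im[100:300,110:480],None,fx=2.16,fy=2.16,interpolation=2))
E
```

```text
left [0.521  0.2781] [0.5257 0.2827]
mid [0.4487 0.1119] [0.4528 0.1137]
right [ 0.5354 -0.0345] [ 0.5376 -0.0272]
cup [ 0.53360379 -0.27957712]
scene cup [ 0.53926313 -0.27191779] teal [0.41699937 0.00794939] gauge small [0.50546019 0.02505543]
```

View pics/c1.png

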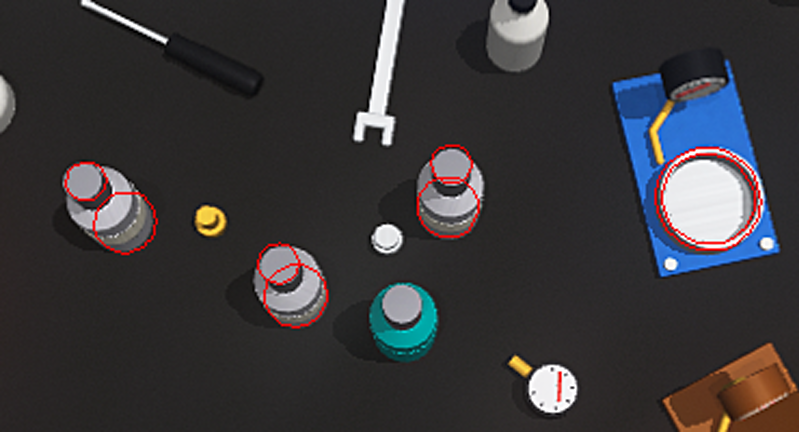

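The crop confirms the three banded canisters under the red circles and the cup ring on the blue plate, so the positions are good. I'm heading above the right-hand canister.

move_arm:
  moves:
    - {"dp": [46.2,-35.2,0],"roll": 0.468,"claw": -1}
    - {"dp": [46.2,-35.2,0],"roll": 0.468,"claw": -1}
    - {"dp": [46.2,-35.2,0],"roll": 0.468,"claw": -1}
    - {"dp": [46.2,-35.2,0],"roll": 0.468,"claw": -1}
    - {"dp": [46.2,-35.2,0],"roll": 0.468,"claw": -1}
    - {"dp": [46.2,-35.2,0],"roll": 0.468,"claw": -1}
    - {"dp": [46.2,-35.2,0],"roll": 0.468,"claw": -1}
    - {"dp": [46.2,-35.2,0],"roll": 0.468,"claw": -1}
    - {"dp": [46.2,-35.2,0],"roll": 0.468,"claw": -1}
    - {"dp": [46.2,-35.2,0],"roll": 0.468,"claw": -1}
    - {"dp": [46.2,-35.2,0],"roll": 0.468,"claw": -1}
    - {"dp": [46.2,-35.2,0],"roll": 0.468,"claw": -1}
    - {"dp": [46.2,-35.2,0],"roll": 0.468,"claw": -1}
    - {"dp": [46.2,-35.2,0],"roll": 0.468,"claw": -1}
    - {"dp": [46.2,-35.2,0],"roll": 0.468,"claw": -1}
    - {"dp": [46.2,-35.2,0],"roll": 0.468,"claw": -1}
    - {"dp": [46.2,-35.2,0],"roll": 0.468,"claw": -1}
    - {"dp": [46.2,-35.2,0],"roll": 0.468,"claw": -1}
    - {"dp": [46.2,-35.2,0],"roll": 0.468,"claw": -1}
    - {"dp": [46.2,-35.2,0],"roll": 0.468,"claw": -1}
  squeeze: 20

```text
clock: 1.87
tcp_pos: [0.5351, -0.0368, 0.1872]
ee_rot: [3.141, -0.004, 0.0]
force: [-0.7, 0.2, 0.2]
gripper_width: 0.0877
finger_force: 0.0
```

```bash
python3 - <<'E'
from h import *
t=r.read_camera("top");s=r.read_camera("scene"); st=r.get_state(); print(st["tcp_pos"],st["ee_rot"],st["force"],st["clock"])
a=t["img"][100:260,230:430,::-1]; b=s["img"][130:330,160:410,::-1]
cv2.imwrite("pics/c2.png",np.hstack([cv2.resize(a,(400,320)),cv2.resize(b,(400,320))]))
E
```

```text
[ 0.53528992 -0.03628248  0.18718572] [ 3.14137281e+00 -2.76626029e-03  3.36958061e-04] [-0.54813097 -1.03297315  0.12861067] 1.9667
```

View pics/c2.png

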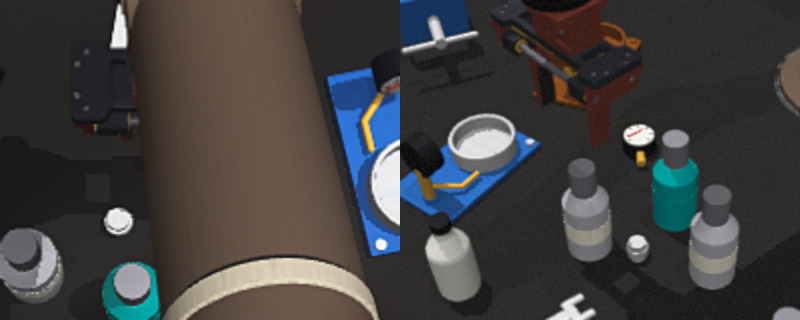

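```bash
python3 - <<'E'
from h import *
s=r.read_camera("scene")
for P in ([.535,-.0365,.187],[.535,.0075,.187],[.535,-.0805,.187],[.535,-.0345,.148]):
    p=proj(s,P)[0]; print(P,p,(p-[160,130])*1.6+[400,0])
E
```

```text
[0.535, -0.0365, 0.187] [270.2409612  219.30509197] [576.38553793 142.88814716]
[0.535, 0.0075, 0.187] [285.30884501 230.98125013] [600.49415202 161.5700002 ]
[0.535, -0.0805, 0.187] [255.97370225 208.24259821] [553.5579236  125.18815713]
[0.535, -0.0345, 0.148] [272.61594033 234.43508104] [580.18550453 167.09612967]
```

```bash
python3 - <<'E'
from h import *
s=r.read_camera("scene"); im=s["img"][:,:,::-1].copy()
im=cv2.resize(im[130:270,200:340],None,fx=4,fy=4,interpolation=2)
for P in ([.535,-.0365,.187],[.535,.0075,.187],[.535,-.0805,.187]):
    p=(proj(s,P)[0]-[200,130])*4; cv2.circle(im,tuple(int(v) for v in p),3,(0,255,0),-1)
cv2.imwrite("pics/c3.png",im)
E
```

```text
(no output)
```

View pics/c3.png

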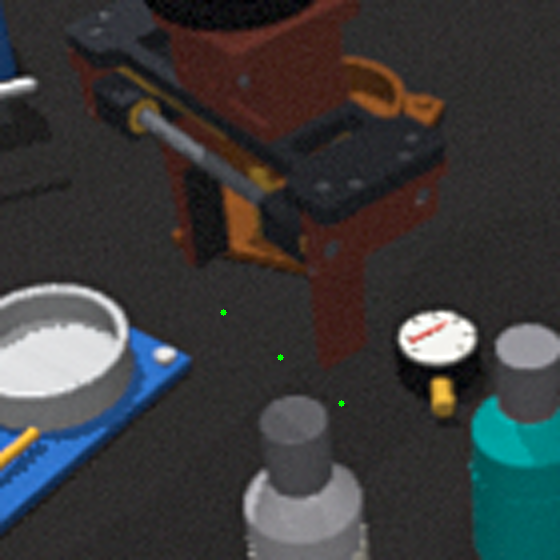

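The fingertips show at crop (342,357) and (200,265), about 12 px above where the reported TCP projects (280,357 for the middle). I'll check that against the start picture and the top view before descending.

```bash
python3 - <<'E'
from h import *
s=r.read_camera("scene");t=r.read_camera("top")
# start fingers: tool y=(.451,-.892)
c=np.array([.2816,-.5574,.1863]);y=np.array([.451,-.892,0])
for k in(-.0575,-.044,0,.044,.0575): print("start",k,proj(s,c+k*y)[0].round(0))
for z in(.267,.28,.30,.32): print("top slab end",z,proj(t,[.535,.053,z])[0].round(0),proj(t,[.5725,.053,z])[0].round(0),proj(t,[.4975,.053,z])[0].round(0))
a=cv2.imread("pics/scene0.png")[0:100,150:280]; b=t["img"][90:200,230:360,::-1]
cv2.imwrite("pics/c4.png",np.hstack([cv2.resize(a,(400,308),interpolation=2),cv2.resize(b,(364,308),interpolation=2)]))
E
```

```text
start -0.0575 [242.  87.]
start -0.044 [237.  87.]
start 0 [223.  84.]
start 0.044 [209.  82.]
start 0.0575 [205.  82.]
top slab end 0.267 [268. 156.] [268. 134.] [267. 178.]
top slab end 0.28 [267. 153.] [267. 132.] [267. 176.]
top slab end 0.3 [266. 149.] [267. 127.] [266. 172.]
top slab end 0.32 [266. 145.] [266. 123.] [265. 168.]
```

View pics/c4.png

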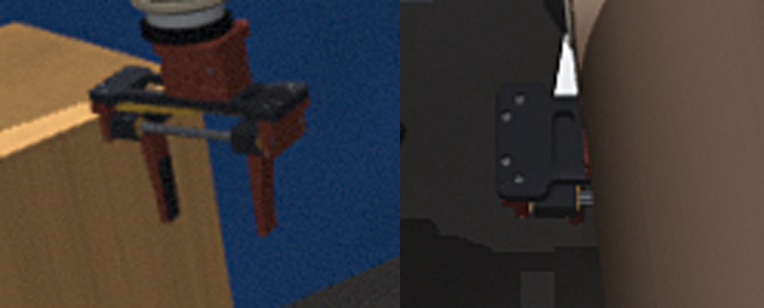

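The start picture shows the same 11 px offset upward, while the top view agrees in y. So the fingertips seem to sit higher than reported. I'll descend gently and look again.

move_arm:
  moves:
    - {"dp": [0.1,-0.3,2],"roll": 0,"claw": -1}
    - {"dp": [0.1,-0.3,4],"roll": 0,"claw": -1}
    - {"dp": [0.1,-0.3,5.5],"roll": 0,"claw": -1}
    - {"dp": [0.1,-0.3,6.5],"roll": 0,"claw": -1}
    - {"dp": [0.1,-0.3,7],"roll": 0,"claw": -1}
    - {"dp": [0.1,-0.3,7],"roll": 0,"claw": -1}

```text
clock: 2.67
tcp_pos: [0.5359, -0.0324, 0.1162]
ee_rot: [-3.142, 0.0, 0.003]
force: [-0.4, 0.8, 0.8]
gripper_width: 0.0881
finger_force: 0.0
```

```bash
python3 - <<'E'
from h import *
s=r.read_camera("scene"); im=s["img"][:,:,::-1].copy()
im=cv2.resize(im[160:300,200:340],None,fx=4,fy=4,interpolation=2)
st=r.get_state();p0=st["tcp_pos"];print(p0,st["force"])
for d in (0,.044,-.044):
    p=(proj(s,p0+[0,d,0])[0]-[200,160])*4; cv2.circle(im,tuple(int(v) for v in p),3,(0,255,0),-1)
cv2.imwrite("pics/c5.png",im)
E
```

```text
[ 0.53647778 -0.03235255  0.11706135] [-0.10009594  0.72052786 -1.05913802]
```

View pics/c5.png

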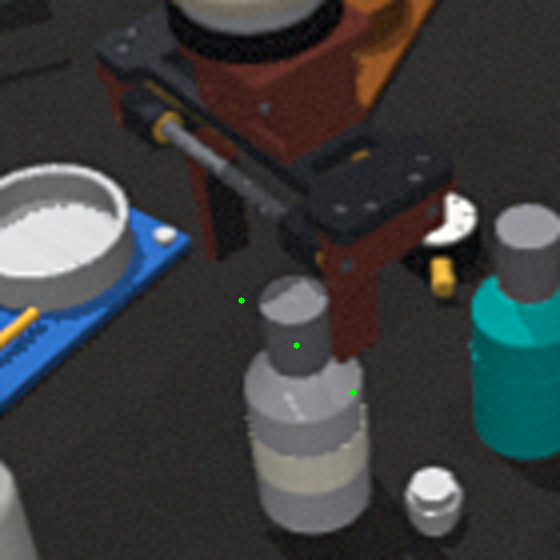

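The near fingertip (crop 358,350) sits beside the cap and in front of the shoulder, and the far tip is at (225,258). Both fit tips about 25 mm higher than reported. Going 2.2 cm lower is safe either way, and the width on a gentle close (34 mm if on the cap) will settle it.

move_arm:
  moves:
    - {"dp": [0,0,0.8],"roll": 0,"claw": -1}
    - {"dp": [0,0,1.5],"roll": 0,"claw": -1}
    - {"dp": [0,0,2.2],"roll": 0,"claw": -1}
    - {"dp": [0,0,2.2],"roll": 0,"claw": -1}
    - {"dp": [0,0,2.2],"roll": 0,"claw": 0.0}
    - {"dp": [0,0,2.2],"roll": 0,"claw": 0.1}
    - {"dp": [0,0,2.2],"roll": 0,"claw": 0.2}
    - {"dp": [0,0,2.2],"roll": 0,"claw": 0.3}
    - {"dp": [0,0,2.2],"roll": 0,"claw": 0.4}
    - {"dp": [0,0,2.2],"roll": 0,"claw": 0.5}
    - {"dp": [0,0,2.2],"roll": 0,"claw": 0.5}
    - {"dp": [0,0,2.2],"roll": 0,"claw": 0.5}
    - {"dp": [0,0,2.2],"roll": 0,"claw": 0.5}
  squeeze: 5

```text
clock: 3.8
tcp_pos: [0.5365, -0.0325, 0.0951]
ee_rot: [3.141, -0.0, 0.0]
force: [-0.6, -0.6, 0.7]
gripper_width: 0.0338
finger_force: 5.0
```

```bash
python3 - <<'E'
from h import *
s=r.read_camera("scene"); im=s["img"][:,:,::-1].copy()
im=cv2.resize(im[160:300,200:340],None,fx=4,fy=4,interpolation=2)
cv2.imwrite("pics/c6.png",im);print(r.get_state()["wrist_torque"],r.get_state()["force"])
E
```

```text
[-0.08130723  0.01248512 -0.00870198] [-0.05779058 -1.31072863 -0.25158194]
```

View pics/c6.png

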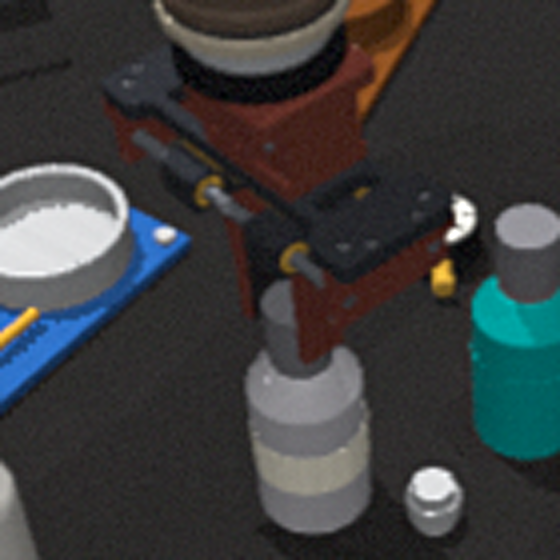

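The width is 33.8 mm and the fingers sit on the cap, so the reported z reads about 2 cm low. I'll work relative to this pose. Now firming the grip and lifting to weigh.

move_arm:
  moves:
    - {"dp": [0,0,0],"roll": 0,"claw": 1}
    - {"dp": [0,0,0],"roll": 0,"claw": 1}
    - {"dp": [0,0,0],"roll": 0,"claw": 1}
    - {"dp": [0,0,-0.5],"roll": 0,"claw": 1}
    - {"dp": [0,0,-1.2],"roll": 0,"claw": 1}
    - {"dp": [0,0,-2],"roll": 0,"claw": 1}
    - {"dp": [0,0,-2.5],"roll": 0,"claw": 1}
    - {"dp": [0,0,-2.5],"roll": 0,"claw": 1}
    - {"dp": [0,0,-2.5],"roll": 0,"claw": 1}
    - {"dp": [0,0,-2.5],"roll": 0,"claw": 1}
    - {"dp": [0,0,-2.5],"roll": 0,"claw": 1}
    - {"dp": [0,0,-2.5],"roll": 0,"claw": 1}
  squeeze: 35

```text
clock: 4.85
tcp_pos: [0.5362, -0.0323, 0.1197]
ee_rot: [3.142, -0.0, -0.001]
force: [0.3, 0.4, -1.7]
gripper_width: 0.0332
finger_force: 35.0
```

```bash
python3 - <<'E'
from h import *
F=[]
for i in range(6): r.read_camera("top"); F.append(r.get_state()["force"])
print(np.array(F).round(2), r.get_state()["gripper_width"],r.get_state()["clock"])
E
```

```text
[[-1.43 -0.07 -1.93]
 [-0.02  1.01 -1.37]
 [-0.17 -0.53 -2.16]
 [-0.39  0.21 -1.8 ]
 [ 0.03  0.31 -2.62]
 [ 0.17  0.41 -1.83]] 0.03301978050737215 5.15
```

About −2 N, so the right canister is empty. I'll set it back down and go to the middle one.

move_arm:
  moves:
    - {"dp": [0,0,1],"roll": 0,"claw": 1}
    - {"dp": [0,0,1.7],"roll": 0,"claw": 1}
    - {"dp": [0,0,2.2],"roll": 0,"claw": 1}
    - {"dp": [0,0,2.5],"roll": 0,"claw": 1}
    - {"dp": [0,0,2.5],"roll": 0,"claw": 1}
    - {"dp": [0,0,2.5],"roll": 0,"claw": 1}
    - {"dp": [0,0,2.5],"roll": 0,"claw": 0}
    - {"dp": [0,0,2.5],"roll": 0,"claw": -0.5}
    - {"dp": [0,0,2.5],"roll": 0,"claw": -1}
    - {"dp": [0,0,2.5],"roll": 0,"claw": -1}
    - {"dp": [0,0,2.5],"roll": 0,"claw": -1}
    - {"dp": [0,0,2.5],"roll": 0,"claw": -1}
    - {"dp": [0,0,0],"roll": 0,"claw": -1}
    - {"dp": [0,0,-3],"roll": 0,"claw": -1}
    - {"dp": [0,0,-5],"roll": 0,"claw": -1}
    - {"dp": [0,0,-5],"roll": 0,"claw": -1}

```text
clock: 6.48
tcp_pos: [0.5391, -0.0322, 0.1744]
ee_rot: [3.141, -0.0, 0.011]
force: [0.4, -0.6, 0.3]
gripper_width: 0.0874
finger_force: 0.0
```

move_arm:
  moves:
    - {"dp": [-8.6,-14.5,0],"roll": 0,"claw": -1}
    - {"dp": [-8.6,-14.5,0],"roll": 0,"claw": -1}
    - {"dp": [-8.6,-14.5,0],"roll": 0,"claw": -1}
    - {"dp": [-8.6,-14.5,0],"roll": 0,"claw": -1}
    - {"dp": [-8.6,-14.5,0],"roll": 0,"claw": -1}
    - {"dp": [-8.6,-14.5,0],"roll": 0,"claw": -1}
    - {"dp": [-8.6,-14.5,0],"roll": 0,"claw": -1}
    - {"dp": [-8.6,-14.5,0],"roll": 0,"claw": -1}

```text
clock: 7.15
tcp_pos: [0.4511, 0.1113, 0.1697]
ee_rot: [3.141, -0.003, -0.0]
force: [-0.1, -0.6, -0.8]
gripper_width: 0.0879
finger_force: 0.0
```

```bash
python3 - <<'E'
from h import *
s=r.read_camera("scene"); im=s["img"][:,:,::-1].copy()
cv2.imwrite("pics/c7.png",cv2.resize(im[130:330,230:470],None,fx=3,fy=3,interpolation=2));print(r.get_state()["tcp_pos"],r.get_state()["force"])
E
```

```text
[0.45114151 0.11116723 0.16972918] [-1.24392148  0.20250119  0.00439499]
```

View pics/c7.png

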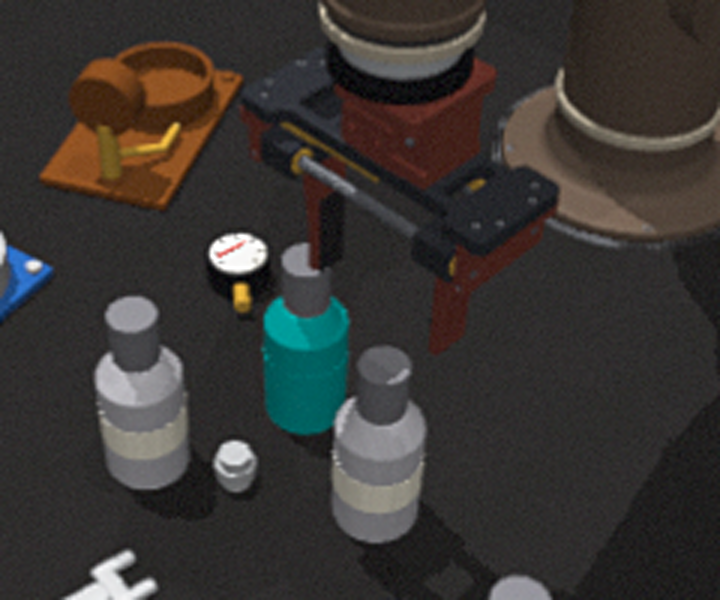

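The right canister is standing upright at (145,430) and the gripper is above the middle one at (385,365). Descending and weighing it.

move_arm:
  moves:
    - {"dp": [0,-0.1,3],"roll": 0,"claw": -1}
    - {"dp": [0,-0.1,5.5],"roll": 0,"claw": -1}
    - {"dp": [0,-0.1,7],"roll": 0,"claw": -1}
    - {"dp": [0,-0.1,7.5],"roll": 0,"claw": -1}
    - {"dp": [0,-0.1,7.5],"roll": 0,"claw": 0}
    - {"dp": [0,-0.1,7.5],"roll": 0,"claw": 0.1}
    - {"dp": [0,-0.1,7.5],"roll": 0,"claw": 0.2}
    - {"dp": [0,-0.1,7.5],"roll": 0,"claw": 0.3}
    - {"dp": [0,-0.1,7.5],"roll": 0,"claw": 0.5}
    - {"dp": [0,-0.1,7.5],"roll": 0,"claw": 0.5}
    - {"dp": [0,-0.1,7.5],"roll": 0,"claw": 0.5}
    - {"dp": [0,-0.1,7.5],"roll": 0,"claw": 0.5}
  squeeze: 5

```text
clock: 8.2
tcp_pos: [0.4506, 0.1137, 0.0953]
ee_rot: [3.142, -0.0, 0.001]
force: [-0.0, 0.3, -0.6]
gripper_width: 0.038
finger_force: 0.0
```

move_arm:
  moves:
    - {"dp": [0,0,0],"roll": 0,"claw": 1}
    - {"dp": [0,0,0],"roll": 0,"claw": 1}
    - {"dp": [0,0,0],"roll": 0,"claw": 1}
    - {"dp": [0,0,-0.5],"roll": 0,"claw": 1}
    - {"dp": [0,0,-1.2],"roll": 0,"claw": 1}
    - {"dp": [0,0,-2],"roll": 0,"claw": 1}
    - {"dp": [0,0,-2.5],"roll": 0,"claw": 1}
    - {"dp": [0,0,-2.5],"roll": 0,"claw": 1}
    - {"dp": [0,0,-2.5],"roll": 0,"claw": 1}
    - {"dp": [0,0,-2.5],"roll": 0,"claw": 1}
    - {"dp": [0,0,-2.5],"roll": 0,"claw": 1}
    - {"dp": [0,0,-2.5],"roll": 0,"claw": 1}
  squeeze: 35

```text
clock: 9.2
tcp_pos: [0.4503, 0.1136, 0.1198]
ee_rot: [3.141, -0.0, -0.001]
force: [-0.1, 0.3, -2.6]
gripper_width: 0.0332
finger_force: 35.0
```

```bash
python3 - <<'E'
from h import *
F=[]
for i in range(6): r.read_camera("top"); F.append(r.get_state()["force"])
print(np.array(F).round(2), r.get_state()["gripper_width"],r.get_state()["clock"])
E
```

```text
[[-0.08  0.52 -1.61]
 [ 0.03  0.38 -1.89]
 [-0.18  0.06 -2.02]
 [-0.06  0.66 -1.82]
 [-0.04 -0.15 -2.51]
 [-0.59 -0.3  -2.81]] 0.03343122706962939 9.5
```

About −2 N again, so the middle one is empty as well. Setting it down and moving to the left one.

move_arm:
  moves:
    - {"dp": [0,0,1],"roll": 0,"claw": 1}
    - {"dp": [0,0,1.7],"roll": 0,"claw": 1}
    - {"dp": [0,0,2.2],"roll": 0,"claw": 1}
    - {"dp": [0,0,2.5],"roll": 0,"claw": 1}
    - {"dp": [0,0,2.5],"roll": 0,"claw": 1}
    - {"dp": [0,0,2.5],"roll": 0,"claw": 1}
    - {"dp": [0,0,2.5],"roll": 0,"claw": 0}
    - {"dp": [0,0,2.5],"roll": 0,"claw": -0.5}
    - {"dp": [0,0,2.5],"roll": 0,"claw": -1}
    - {"dp": [0,0,2.5],"roll": 0,"claw": -1}
    - {"dp": [0,0,2.5],"roll": 0,"claw": -1}
    - {"dp": [0,0,2.5],"roll": 0,"claw": -1}
    - {"dp": [0,0,0],"roll": 0,"claw": -1}
    - {"dp": [0,0,-3],"roll": 0,"claw": -1}
    - {"dp": [0,0,-5],"roll": 0,"claw": -1}
    - {"dp": [0,0,-5],"roll": 0,"claw": -1}

```text
clock: 10.83
tcp_pos: [0.4528, 0.1146, 0.1739]
ee_rot: [-3.14, 0.0, -0.01]
force: [0.3, 0.7, -0.3]
gripper_width: 0.0877
finger_force: 0.0
```

move_arm:
  moves:
    - {"dp": [7.3,-16.7,0],"roll": 0,"claw": -1}
    - {"dp": [7.3,-16.7,0],"roll": 0,"claw": -1}
    - {"dp": [7.3,-16.7,0],"roll": 0,"claw": -1}
    - {"dp": [7.3,-16.7,0],"roll": 0,"claw": -1}
    - {"dp": [7.3,-16.7,0],"roll": 0,"claw": -1}
    - {"dp": [7.3,-16.7,0],"roll": 0,"claw": -1}
    - {"dp": [7.3,-16.7,0],"roll": 0,"claw": -1}
    - {"dp": [7.3,-16.7,0],"roll": 0,"claw": -1}
    - {"dp": [7.3,-16.7,0],"roll": 0,"claw": -1}

```text
clock: 11.58
tcp_pos: [0.5234, 0.2788, 0.1698]
ee_rot: [3.14, -0.003, -0.0]
force: [0.1, 1.2, -0.9]
gripper_width: 0.088
finger_force: 0.0
```

move_arm:
  moves:
    - {"dp": [0,0,3],"roll": 0,"claw": -1}
    - {"dp": [0,0,5.5],"roll": 0,"claw": -1}
    - {"dp": [0,0,7],"roll": 0,"claw": -1}
    - {"dp": [0,0,7.5],"roll": 0,"claw": -1}
    - {"dp": [0,0,7.5],"roll": 0,"claw": 0}
    - {"dp": [0,0,7.5],"roll": 0,"claw": 0.1}
    - {"dp": [0,0,7.5],"roll": 0,"claw": 0.2}
    - {"dp": [0,0,7.5],"roll": 0,"claw": 0.3}
    - {"dp": [0,0,7.5],"roll": 0,"claw": 0.5}
    - {"dp": [0,0,7.5],"roll": 0,"claw": 0.5}
    - {"dp": [0,0,7.5],"roll": 0,"claw": 0.5}
    - {"dp": [0,0,7.5],"roll": 0,"claw": 0.5}
    - {"dp": [0,0,7.5],"roll": 0,"claw": 0.5}
  squeeze: 5

```text
clock: 12.67
tcp_pos: [0.5236, 0.2811, 0.0952]
ee_rot: [-3.141, -0.0, -0.001]
force: [0.8, 0.5, 0.7]
gripper_width: 0.0339
finger_force: 5.0
```

move_arm:
  moves:
    - {"dp": [0,0,0],"roll": 0,"claw": 1}
    - {"dp": [0,0,0],"roll": 0,"claw": 1}
    - {"dp": [0,0,0],"roll": 0,"claw": 1}
    - {"dp": [0,0,0],"roll": 0,"claw": 1}
    - {"dp": [0,0,-0.5],"roll": 0,"claw": 1}
    - {"dp": [0,0,-1.2],"roll": 0,"claw": 1}
    - {"dp": [0,0,-2],"roll": 0,"claw": 1}
    - {"dp": [0,0,-2.5],"roll": 0,"claw": 1}
    - {"dp": [0,0,-2.5],"roll": 0,"claw": 1}
    - {"dp": [0,0,-2.5],"roll": 0,"claw": 1}
    - {"dp": [0,0,-2.5],"roll": 0,"claw": 1}
    - {"dp": [0,0,-2.5],"roll": 0,"claw": 1}
  squeeze: 50

```text
clock: 13.67
tcp_pos: [0.5232, 0.2804, 0.1197]
ee_rot: [3.141, -0.0, -0.001]
force: [0.4, -0.4, -6.7]
gripper_width: 0.033
finger_force: 50.0
```

```bash
python3 - <<'E'
from h import *
F=[]
for i in range(6): r.read_camera("top"); F.append(r.get_state()["force"])
print(np.array(F).round(2), r.get_state()["gripper_width"],r.get_state()["wrist_torque"],r.get_state()["clock"])
E
```

```text
[[-0.57  0.44 -5.92]
 [ 0.5  -0.19 -6.8 ]
 [ 0.21  0.49 -6.44]
 [-0.33  0.33 -6.63]
 [-0.17  0.27 -7.02]
 [ 0.82 -0.76 -6.4 ]] 0.03315561511467984 [ 0.04811905  0.01284244 -0.00289073] 13.9667
```

About −6.5 N, so the left canister is the full one. I'll lift it clear of everything, carry it over the cup and check from there.

move_arm:
  moves:
    - {"dp": [0,0,-1],"roll": 0,"claw": 1}
    - {"dp": [0,0,-3],"roll": 0,"claw": 1}
    - {"dp": [0,0,-5.5],"roll": 0,"claw": 1}
    - {"dp": [0,0,-8],"roll": 0,"claw": 1}
    - {"dp": [0,0,-10.5],"roll": 0,"claw": 1}
    - {"dp": [0,0,-13],"roll": 0,"claw": 1}
    - {"dp": [0,0,-15],"roll": 0,"claw": 1}
    - {"dp": [0,0,-16],"roll": 0,"claw": 1}
    - {"dp": [0,0,-16],"roll": 0,"claw": 1}
    - {"dp": [0,0,-16],"roll": 0,"claw": 1}

```text
clock: 14.8
tcp_pos: [0.5233, 0.2806, 0.2798]
ee_rot: [3.141, -0.0, 0.0]
force: [-0.4, -0.2, -6.2]
gripper_width: 0.0329
finger_force: 50.0
```

move_arm:
  moves:
    - {"dp": [0,1,0],"roll": 0,"claw": 1}
    - {"dp": [0,3,0],"roll": 0,"claw": 1}
    - {"dp": [0,6,0],"roll": 0,"claw": 1}
    - {"dp": [0,9.5,0],"roll": 0,"claw": 1}
    - {"dp": [0,13,0],"roll": 0,"claw": 1}
    - {"dp": [0,16.5,0],"roll": 0,"claw": 1}
    - {"dp": [0,20,0],"roll": 0,"claw": 1}
    - {"dp": [0,23.5,0],"roll": 0,"claw": 1}
    - {"dp": [0.2,27,0],"roll": 0,"claw": 1}
    - {"dp": [0.5,30.5,0],"roll": 0,"claw": 1}
    - {"dp": [0.8,34,0],"roll": 0,"claw": 1}
    - {"dp": [1,37.5,0],"roll": 0,"claw": 1}
    - {"dp": [1.2,41,0],"roll": 0,"claw": 1}
    - {"dp": [1.3,44.5,0],"roll": 0,"claw": 1}
    - {"dp": [1.3,48,0],"roll": 0,"claw": 1}
    - {"dp": [1.3,51,0],"roll": 0,"claw": 1}
    - {"dp": [1.3,53.5,0],"roll": 0,"claw": 1}
    - {"dp": [1.3,55,0],"roll": 0,"claw": 1}
    - {"dp": [1.3,55.7,0],"roll": 0,"claw": 1}
    - {"dp": [1.3,55.7,0],"roll": 0,"claw": 1}

```text
clock: 16.47
tcp_pos: [0.5354, -0.2776, 0.2788]
ee_rot: [-3.141, 0.004, 0.003]
force: [-0.9, 0.9, -5.6]
gripper_width: 0.0334
finger_force: 50.0
```

move_arm:
  moves:
    - {"dp": [0,0,2],"roll": 0,"claw": 1}
    - {"dp": [0,0,5],"roll": 0,"claw": 1}
    - {"dp": [0,0,8],"roll": 0,"claw": 1}
    - {"dp": [0,0,10.5],"roll": 0,"claw": 1}
    - {"dp": [0,0,12],"roll": 0,"claw": 1}
    - {"dp": [0,0,12],"roll": 0,"claw": 1}
    - {"dp": [0,0,12],"roll": 0,"claw": 1}

```text
clock: 17.05
tcp_pos: [0.5365, -0.2741, 0.1597]
ee_rot: [-3.14, -0.004, 0.002]
force: [-0.1, -1.2, -6.7]
gripper_width: 0.0331
finger_force: 50.0
```

```bash
python3 - <<'E'
from h import *
s=r.read_camera("scene"); im=s["img"][:,:,::-1].copy()
cv2.imwrite("pics/c8.png",cv2.resize(im[120:300,110:310],None,fx=3,fy=3,interpolation=2));print(r.get_state()["tcp_pos"],r.get_state()["force"],r.get_state()["wrist_torque"])
E
```

```text
[ 0.53734813 -0.27491751  0.16098197] [ 0.02679483 -0.35045521 -5.70168534] [ 0.00059804 -0.0563639   0.03314246]
```

View pics/c8.png

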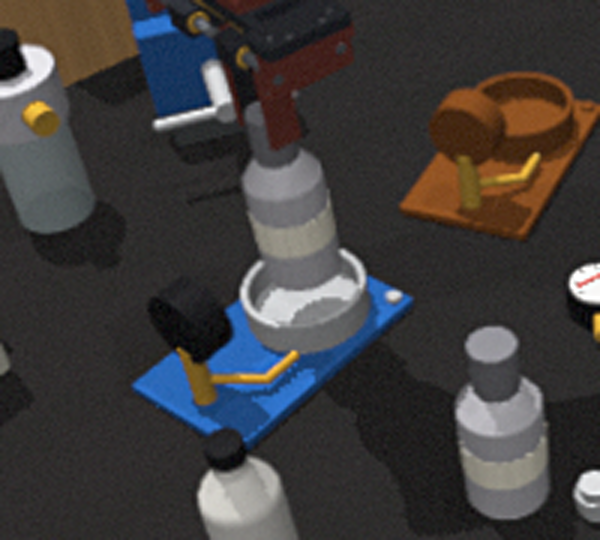

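The canister hangs centred over the blue-plate cup. Its underside is near (301,270) and the rim centre near (304,290), which agree once the height difference is allowed for, to within about 2 mm. Lowering to just above the floor.

move_arm:
  moves:
    - {"dp": [0,0,1],"roll": 0,"claw": 1}
    - {"dp": [0,0,2.2],"roll": 0,"claw": 1}
    - {"dp": [0,0,3.3],"roll": 0,"claw": 1}
    - {"dp": [0,0,4.1],"roll": 0,"claw": 1}
    - {"dp": [0,0,4.5],"roll": 0,"claw": 1}
    - {"dp": [0,0,4.7],"roll": 0,"claw": 1}
    - {"dp": [0,0,4.7],"roll": 0,"claw": 1}
    - {"dp": [0,0,4.7],"roll": 0,"claw": 1}

```text
clock: 17.77
tcp_pos: [0.5366, -0.2765, 0.1132]
ee_rot: [3.141, -0.0, 0.0]
force: [0.6, 0.4, -5.9]
gripper_width: 0.0329
finger_force: 50.0
```

move_arm:
  moves:
    - {"dp": [0,0,0.1],"roll": 0,"claw": 1}
    - {"dp": [0,0,0.2],"roll": 0,"claw": 1}
    - {"dp": [0,0,0.2],"roll": 0,"claw": 1}
    - {"dp": [0,0,0.2],"roll": 0,"claw": 1}

```text
clock: 18.1
tcp_pos: [0.5365, -0.2764, 0.1112]
ee_rot: [3.141, -0.0, 0.001]
force: [-0.4, -0.3, -6.3]
gripper_width: 0.0333
finger_force: 50.0
```

move_arm:
  moves:
    - {"dp": [0,0,0.1],"roll": 0,"claw": 1}
    - {"dp": [0,0,0.2],"roll": 0,"claw": 1}
    - {"dp": [0,0,0.2],"roll": 0,"claw": 1}
    - {"dp": [0,0,0.2],"roll": 0,"claw": 1}

```text
clock: 18.43
tcp_pos: [0.5377, -0.2764, 0.1112]
ee_rot: [3.141, 0.0, 0.005]
force: [-3.1, 1.5, 7.6]
gripper_width: 0.0329
finger_force: 50.0
```

It's touching the floor (+7.6 N). Easing off, releasing and retreating.

move_arm:
  moves:
    - {"dp": [0,0,-0.1],"roll": 0,"claw": 1}
    - {"dp": [0,0,-0.1],"roll": 0,"claw": 0.4}
    - {"dp": [0,0,-0.1],"roll": 0,"claw": 0}
    - {"dp": [0,0,-0.1],"roll": 0,"claw": -0.5}
    - {"dp": [0,0,-0.1],"roll": 0,"claw": -1}
    - {"dp": [0,0,-0.1],"roll": 0,"claw": -1}
    - {"dp": [0,0,-0.1],"roll": 0,"claw": -1}
    - {"dp": [0,0,-0.1],"roll": 0,"claw": -1}
    - {"dp": [0,0,-2],"roll": 0,"claw": -1}
    - {"dp": [0,0,-5],"roll": 0,"claw": -1}
    - {"dp": [0,0,-8],"roll": 0,"claw": -1}
    - {"dp": [0,0,-11],"roll": 0,"claw": -1}
    - {"dp": [0,0,-14],"roll": 0,"claw": -1}
    - {"dp": [-4,0,-16],"roll": 0,"claw": -1}
    - {"dp": [-8,0,-16],"roll": 0,"claw": -1}
    - {"dp": [-12,0,-16],"roll": 0,"claw": -1}
    - {"dp": [-14,0,-16],"roll": 0,"claw": -1}
    - {"dp": [-14,0,-16],"roll": 0,"claw": -1}
    - {"dp": [-14,0,-16],"roll": 0,"claw": -1}

```text
clock: 20.02
tcp_pos: [0.3959, -0.2767, 0.2698]
ee_rot: [3.141, -0.003, 0.002]
force: [0.1, -0.7, -0.3]
gripper_width: 0.0876
finger_force: 0.0
```

```bash
python3 - <<'E'
from h import *
s=r.read_camera("scene"); st=r.get_state(); print(st["clock"],st["tcp_pos"],st["force"],st["gripper_width"])
img=s["img"]; hsv=cv2.cvtColor(img,cv2.COLOR_RGB2HSV)
a=cv2.cvtColor(cv2.imread("pics/scene0.png"),cv2.COLOR_BGR2GRAY).astype(int); b=cv2.cvtColor(img,cv2.COLOR_RGB2GRAY)
# cap-template match: initial cap+shoulder patch of each canister, positions now vs expected
A=a.astype(np.uint8)
for n,(u,v) in {"right":(274,237),"mid":(357,253),"left":(402,331)}.items():
    T=A[v-10:v+55,u-20:u+20]
    for w,(cu,cv_) in {"same":(u,v),"cup":tuple(proj(s,[.5365,-.2765,.164])[0].astype(int))}.items():
        x0,y0=cu-20-15,cv_-10-15; R=cv2.matchTemplate(b[y0:y0+95,x0:x0+70],T,cv2.TM_CCOEFF_NORMED)
        _,m,_,l=cv2.minMaxLoc(R); print(n,w,(cu,cv_),round(m,2),"shift",l[0]-15,l[1]-15)
E
```

```text
20.0667 [ 0.39695133 -0.27639538  0.26952049] [-0.29098574  0.45270256 -0.50411616] 0.08793458576620237
right same (274, 237) 0.98 shift 1 0
right cup (np.int64(202), np.int64(174)) 0.65 shift 2 2
mid same (357, 253) 0.98 shift 0 0
mid cup (np.int64(202), np.int64(174)) 0.53 shift 4 1
left same (402, 331) 0.29 shift -12 -15
left cup (np.int64(202), np.int64(174)) 0.43 shift 15 15
```

Both empties are back in place within 1 px. The full canister stands at the expected cup position, at floor height (16 mm above its bench grasp).

```bash
python3 -c "
from rig import r
print(r.finish_job())"
```

```text
the job is handed in; nothing more can be done
None
```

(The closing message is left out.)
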